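Unlock the shop till and hold the key turned

TASK

Take the key with the red cap out of the wooden key stand and push it fully home into the lock in the lid of the grey cash till, wiggling it a little if the sticky wafers catch. Then turn it a quarter clockwise, as far as it goes against the return spring, and finish while still holding it turned, so that the latch stays drawn and I can lift the lid. Leave the blue and green keys in the stand and do not push or knock over the dolls, the bottle, the pen cup or the calculator.

Things in the scene. Friction and masses are not known exactly. Their poses are not given: they have to be found in the camera images.
- key_red: The key to use, upright in one slot of the key stand. Origin: underside centre of its round collar (18 mm diameter, 4 thick), which rests on the stand and, when home, on the lock face. z up along the key, x along the width of cap and blade, y through their thickness. Steel blade 12 wide, 4 thick, reaching 28 mm below the origin, its last 6 mm tapering to a point. Fits either way round.
- key_blue: Same key with a blue cap, for another lock, in another slot of the stand; leave it there. Origin and axes as key_red.
- key_green: Same key with a green cap, in another slot of the stand; leave it there. Origin and axes as key_red.
- key_stand: Fixed wooden block, 200 x 56 x 40 mm on a thin base; origin at its underside centre. Three slots in its top at x = -60, 0 and 60 mm, each 13.5 (x) by 5.5 (y) mm, 32 deep; which key stands in which slot varies. Keys stand with their x along the stand's x. Nothing else stands within 60 mm of its long sides.
- till: Fixed dark grey flip-top cash till, 185 deep (x), 330 wide (y), 95 mm high, lid shut; origin at its underside centre; its front (-x side) faces the robot. The lock is in the lid, 55 mm in front of the centre; its 44 mm steel bezel lies on the flat, free lid.
- keyway (a point): Centre of the keyway's mouth in the brass plug, 98 mm above the desk; turns with the plug: x along its long side, z up. Keyway 13.5 (x) by 5.5 mm, 31 deep. Wafers 8, 13.5 and 19 mm down make the key stick: pushed straight it needs up to 25 N or so, but rocked some 4 degrees about its axis and back while pushed 1 mm at a time it slips in under 15 N. Home: key origin on this point.
- plug (a joint): Angle of the lock plug, rad: 0 at rest, growing clockwise seen from above to the stop at 1.571. The wafers block it until the key is home. A spring turns it back when the key is let go (0.03 Nm at rest, 0.1 Nm at the stop). The blade has about 8 degrees of play in the keyway, so the hand turns that much farther than the plug.
- doll: Tall painted dancing doll, yellow skirt and gold crown, 128 mm wide, 292 mm high, standing at the right; origin at the centre of its underside.
- small_doll: Small painted doll with an orange dress, 48 mm wide, 85 mm high, at the left rear; origin at the centre of its underside.
- bottle: Translucent whitish water bottle with a green cap and a paper label, 66 mm wide, 200 mm high, at the left; origin at the centre of its underside.
- pen_cup: Red cup with pens, 80 mm wide, 95 mm high (pens to 142 mm), at the rear; origin at the centre of its underside.
- calculator: Black desk calculator, 150 x 100 x 18 mm, lying at the right front; origin at the centre of its underside.
- key_cap (a point): Centre of the red key's plastic cap, 25 mm above the key's origin, axes as the key's. The cap is 32 wide (x), 12 thick (y), 34 mm high (z); pinch it across y. The key weighs about 45 g.
Things that resemble listed ones, but are neither listed nor needed, are in the scene too. What is shaped like the key_stand but purple is not meant.

How it is judged:
By the outcome, as a careful person would: the job done as asked, in the order asked, and still so for the second after the job is handed in, while the arm keeps its last pose, push and grip.
It also fails if it takes over 54 s, if anything falls off the work surface, if the arm or the gripper's body presses on something with over 40 N, if the wrist force passes 120 N, or if a joint passes its speed limit or range.

ROBOT

A 6-joint arm with a two-finger parallel gripper is mounted at the origin on the work surface. World frame = base frame: x ahead of the robot, y to its left, z up, the work surface at z = 0. Lengths are in mm, angles in rad, forces in N, time in s.
With the tool pointing down it reaches from about 300 to 750 mm from the base axis. Payload 8.5 kg.
Tool frame: the origin (TCP) lies on the centre line of the jaws, within the pads' length; the fingertips stand 8 mm ahead of it and the grasp point (between the pads) lies 11 mm behind it; z points along the fingers, y is the direction in which the jaws open and shut (so a half turn about z gives the same grasp; the last joint's range is limited). The gripper opens to 85 mm and grips with 20 to 120 N. Pads are 22 mm wide; open, the fingers measure 114 mm over their backs; the gripper's body (76 mm by 85 mm) begins 54 mm behind the grasp point. The pads swing forward as they close: fully open they stand 13 mm farther back than shut.
Start: joints at [-1.5, 0.381, 1.297, -0, 1.464, -0.215], TCP at [155.053, -527.673, 239.322] pointing down, gripper open.
Joint ranges: [-3.11, 3.11], [-0.89, 2.33], [0.22, 2.48], [-1.42, 4.56], [0.17, 2.85], [-2.88, 2.88]. Speed limits (rad/s): [2.39, 2.39, 3.14, 3.14, 3.14, 3.14].

INTERFACE

Orientations are given as a unit quaternion [x, y, z, w].
In Python, from rig import manip gives the robot as it stands.
- The arm moves only by the tool step_arm, never from a script. Its argument "commands" is a list of rows, each a list of 4 numbers: the shift along the tool's x, y, z in units of 25 mm (1.0 is 25 mm), then the turn about the tool's z in units of 5 degrees (1.0 is 5 degrees). In form: [[x, y, z, roll], ...]. A call has exactly 5 rows; each row shifts and turns the commanded pose from where the row before left it, along the tool's axes as they then stand; what a row does not reach is not made up. A row lasts 1/12 s, in which the tool goes at most 41.7 mm and 7.16 degrees, less where a joint would pass 70% of its speed; a pose out of reach is approached as far as the arm can. A call is refused whole if a number of a shift passes 1 or a number of a turn 1, either way. A call with a gripper value outside its range is refused whole. "jaw" is the closure, from -1 (fully open) to 1 (shut), set as the call begins (left out, the last holds). The fingers move at their own pace and stop on an object; "newtons" is the grip in N (left out, the last holds). Time passes only in rows, so rows that do not move let the fingers close, or fill a call up. It gives the time, the measured TCP pose, the force and the opening at its end, in the units of the state.
- manip.read_state(): the state, without advancing time (a new reading comes with each control period).
- manip.snapshot(name): name is "scene" or "top" or "wrist"; returns the picture (400x640x3 uint8, red, green, blue); there is no depth.
- manip.camera_model(name): a dict with "fovy" (degrees; the focal length in pixels is half the picture's height over the tangent of half this angle, whatever the lens; pixels are square), "cx", "cy" (the principal point, pixels), "R" (3x3) and "t" (3): a world point X has camera coordinates R X + t; the wrist camera has in their place "hand_eye" (4x4, takes a point from camera to tool coordinates, whose origin is the TCP and whose axes are the flange's). Camera axes: x right, y down, z forward; pixel columns grow to the right and rows downward; lengths in mm; the calibration is good to about 2 mm. The wrist camera is an equidistant fisheye: a pixel r from the principal point sees the ray r / f radians off the axis. A picture is of the moment at which its call begins: read the wrist's pose just before it. camera_model takes no time and is no camera call.
- manip.close_job(): hands the job in, once; it reports no verdict.
The state is a dict: "t": time; "joints": joint angles; "qd": joint speeds; "effort": joint torques, N m; "eef_pos": TCP position; "tool_rot": TCP orientation; "wrist_force": force on the tool from outside, world axes, zero at the start; "moment": the same for the moment, N m; "opening": finger opening in mm.
Only numpy, scipy, OpenCV 4.12 (cv2) and the standard library are available. Lean on these libraries where they do the work, as an engineer would, in place of code of your own. Each camera call takes 0.05 s, during which the arm holds its last target.

## Working session

There is one attempt and no reset: what is moved stays moved. The work goes in short steps, Python scripts to look and compute and a tool call to move; the robot and the scene stay as the last step left them, time stands still between calls to the robot, and variables do not carry over. Pictures are saved under pics/ and viewed, and the job is handed in when it is done.

Besides the shell and the picture viewer there is one more tool, called after "Call:" by a JSON object that holds its "op" and its "data", one argument or row to a line. step_arm: Moves the arm, as the interface text tells. Its arguments: {"type":"object","properties":{"commands":{"type":"array","items":{"type":"array","items":{"type":"number"}}},"jaw":{"type":"number"},"newtons":{"type":"number"}},"required":["commands"]}

```bash
mkdir -p pics; ls
python3 - <<'E'
from rig import manip
import cv2
print(manip.read_state())
for n in ("scene","top"):
    im=manip.snapshot(n); cv2.imwrite(f"pics/{n}0.png",im[:,:,::-1])
for n in ("scene","top","wrist"): print(n,manip.camera_model(n))
E
```

```text
pics
{'t': 0.0, 'joints': array([-1.50032299e+00,  3.81203264e-01,  1.29826251e+00,  2.62488011e-05,
        1.46358958e+00, -2.15283075e-01]), 'qd': array([-6.58322277e-05, -9.45962442e-04, -1.88504260e-03,  6.59961315e-04,
        1.51008518e-03, -2.31153911e-05]), 'effort': array([-1.82819153e-03, -4.48465025e+01, -2.31281608e+01, -2.39991432e-04,
        4.77027294e-03,  2.68438178e-06]), 'eef_pos': array([ 155.02884308, -527.40904561,  238.70727568]), 'tool_rot': array([ 9.89810198e-01,  1.42391140e-01,  6.59210426e-05, -7.28492126e-04]), 'wrist_force': array([ 0.03385723, -0.45732729,  0.53618917]), 'moment': array([ 0.00689239,  0.01103907, -0.02588904]), 'opening': 85.49861331465027}
scene {'fovy': 53.89611879135693, 'cx': 316.4572602509654, 'cy': 199.56624821988035, 'R': array([[-0.16699925,  0.98594977, -0.00378078],
       [ 0.70524351,  0.11677198, -0.69928242],
       [-0.68901585, -0.11944601, -0.71483551]]), 't': array([ 102.58401468, -311.52764301, 1540.07509294])}
top {'fovy': 56.012964855377156, 'cx': 323.15967055018507, 'cy': 197.5555866888908, 'R': array([[ 0.00636847, -0.99997213, -0.00389749],
       [-0.99172815, -0.00581621, -0.12822423],
       [ 0.12819799,  0.00468184, -0.99173754]]), 't': array([ -10.49264943,  530.32405099, 1353.04524496])}
wrist {'fovy': 65.70646984690485, 'cx': 320.6220544413995, 'cy': 204.1987450793385, 'hand_eye': array([[ 2.23162257e-04, -9.46588472e-01, -3.22444126e-01,
         8.32113850e+01],
       [ 9.99998929e-01,  6.77620066e-04, -1.29717148e-03,
         1.06987169e+00],
       [ 1.44638218e-03, -3.22443491e-01,  9.46587610e-01,
        -1.34737228e+02],
       [ 0.00000000e+00,  0.00000000e+00,  0.00000000e+00,
         1.00000000e+00]])}
```

View pics/scene0.png

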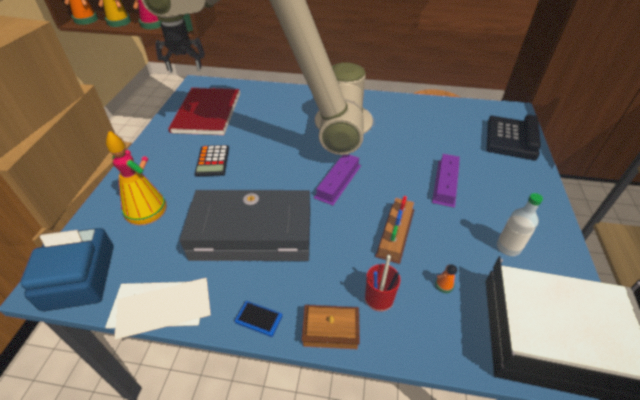

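View pics/top0.png

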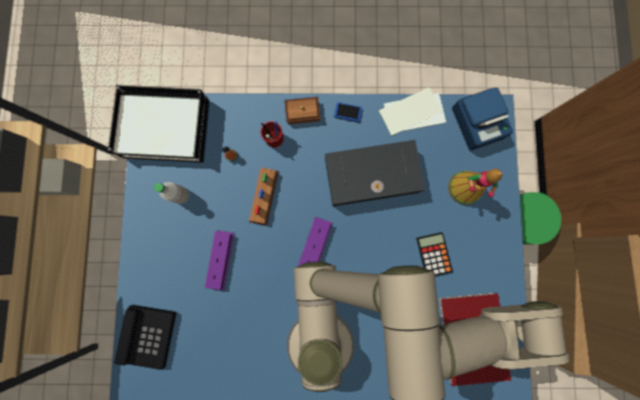

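The scene view shows the wooden stand at about (396,230), two purple look-alikes at (338,178) and (447,180), and the till with its lock at (251,199). In the top view the stand is at (263,197) and the lock at (377,187). Next I'll crop in close.

Run:
```python
import cv2,numpy as np
s=cv2.imread("pics/scene0.png");t=cv2.imread("pics/top0.png")
a=cv2.resize(s[180:270,360:430],None,fx=5,fy=5,interpolation=cv2.INTER_CUBIC)
b=cv2.resize(t[160:230,235:290],None,fx=6,fy=6,interpolation=cv2.INTER_CUBIC)
c=np.zeros((450,700,3),np.uint8);c[:450,:350]=a;c[:420,360:690]=b
cv2.imwrite("pics/c1.png",c)
a=cv2.resize(s[180:270,170:320],None,fx=4,fy=4,interpolation=cv2.INTER_CUBIC)
b=cv2.resize(t[170:205,350:400],None,fx=7,fy=7,interpolation=cv2.INTER_CUBIC)
c=np.zeros((610,610,3),np.uint8);c[:360,:600]=a;c[362:607,:350]=b
cv2.imwrite("pics/c2.png",c[:600])
```

```text
(no output)
```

View pics/c1.png

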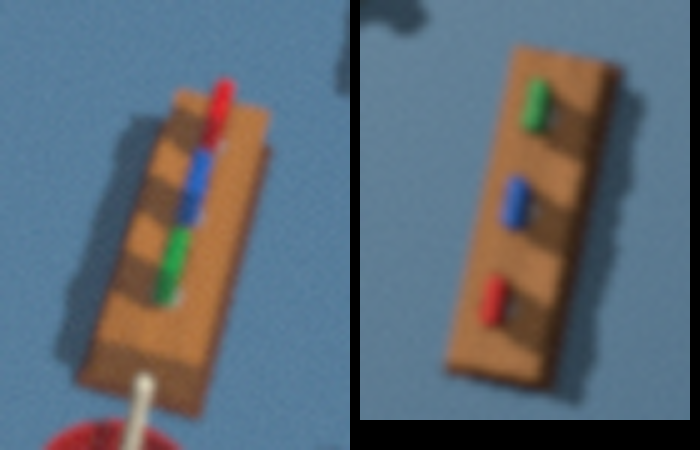

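View pics/c2.png

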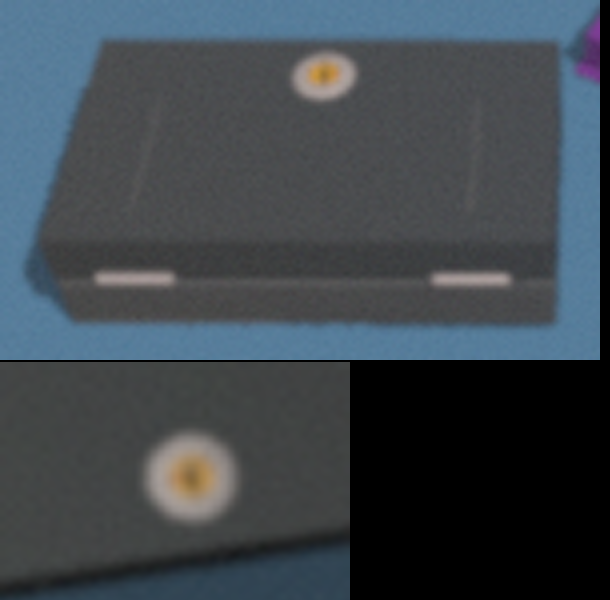

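Could be taken for the red key (scene pixels): red cap (404,202), blue cap (399,217), green cap (395,235). The red cup at (382,287) and the purple blocks are not it. I choose the red cap in the end slot of the wooden stand nearest the robot, at top pixel (257,210). Both crops show the choice clearly. Measuring next.

```bash
cat > h.py <<'E'
import numpy as np,cv2
from scipy.spatial.transform import Rotation as Rot
from rig import manip
def f_of(m,H=400): return H/2/np.tan(np.radians(m["fovy"])/2)
def ray(name,px,st=None):
    m=manip.camera_model(name);f=f_of(m)
    d=np.array([(px[0]-m["cx"])/f,(px[1]-m["cy"])/f,1.0])
    if name!="wrist":
        R=m["R"];return -R.T@m["t"],R.T@(d/np.linalg.norm(d))
    r=np.hypot(d[0],d[1]);th=r
    d=np.array([d[0]/r*np.sin(th),d[1]/r*np.sin(th),np.cos(th)]) if r>1e-9 else np.array([0,0,1.])
    T=m["hand_eye"];Rt=Rot.from_quat(st["tool_rot"]).as_matrix()
    return st["eef_pos"]+Rt@T[:3,3],Rt@T[:3,:3]@d
def onz(o,d,z): return o+d*(z-o[2])/d[2]
def tri(rs):
    A=np.zeros((3,3));b=np.zeros(3)
    for o,d in rs:
        P=np.eye(3)-np.outer(d,d);A+=P;b+=P@o
    x=np.linalg.solve(A,b);return x,[np.linalg.norm((np.eye(3)-np.outer(d,d))@(x-o)) for o,d in rs]
def proj(X,st):
    m=manip.camera_model("wrist");f=f_of(m);T=m["hand_eye"];Rt=Rot.from_quat(st["tool_rot"]).as_matrix()
    c=T[:3,:3].T@(Rt.T@(np.asarray(X,float)-st["eef_pos"])-T[:3,3]);r=np.hypot(c[0],c[1]);th=np.arctan2(r,c[2])
    return m["cx"]+f*th*c[0]/r,m["cy"]+f*th*c[1]/r
E
python3 - <<'E'
from h import *
s=cv2.imread("pics/scene0.png");t=cv2.imread("pics/top0.png")
def blob(im,mask,roi):
    x0,x1,y0,y1=roi;m=np.zeros(mask.shape,bool);m[y0:y1,x0:x1]=mask[y0:y1,x0:x1]
    y,x=np.nonzero(m);return x.mean(),y.mean(),len(x)
def mk(im,c):
    b,g,r=[im[:,:,i].astype(int) for i in range(3)]
    return {"r":(r>g+90)&(r>b+90)&(g<75),"b":(b>r+50)&(b>g+50),"g":(g>r+40)&(g>b+30)}[c]
for c in "rbg":
    a=blob(s,mk(s,c),(385,415,190,250));b=blob(t,mk(t,c),(248,275,165,220))
    ra,rb=ray("scene",a),ray("top",b);x,e=tri([ra,rb]);print(c,a,b,x.round(1),e,onz(*ra,66).round(1),onz(*rb,66).round(1))
def brass(im,roi):
    b,g,r=[im[:,:,i].astype(int) for i in range(3)]
    return blob(im,(r>b+40)|(np.minimum(r,b)>115),roi)
a=brass(s,(240,262,190,208));b=brass(t,(365,390,175,198))
ra,rb=ray("scene",a),ray("top",b);x,e=tri([ra,rb]);print(a,b,x.round(1),e,onz(*ra,98),onz(*rb,98))
# stand corners in top crop at z=40; till corners
for p in [(235+155/6,160+45/6),(235+262/6,160+68/6),(235+85/6,160+370/6)]: print(onz(*ray("top",p),42).round(1))
E
```

```text
r (np.float64(403.3529411764706), np.float64(201.97058823529412), 34) (np.float64(256.70588235294116), np.float64(209.52941176470588), 17) [481.3 230.9  68.5] [np.float64(0.39430933186256667), np.float64(0.39430933186254424)] [478.7 231.7  66. ] [481.5 231.   66. ]
b (np.float64(399.11764705882354), np.float64(215.61764705882354), 34) (np.float64(260.2857142857143), np.float64(193.35714285714286), 14) [539.4 219.4  71.5] [np.float64(0.6537627547205802), np.float64(0.6537627547205336)] [534.2 220.8  66. ] [540.2 219.7  66. ]
g (np.float64(394.0), np.float64(232.33333333333334), 45) (np.float64(264.05555555555554), np.float64(177.11111111111111), 18) [599.4 207.8  68.3] [np.float64(0.5023282126392363), np.float64(0.5023282126392977)] [597.4 208.6  66. ] [599.9 207.7  66. ]
(np.float64(250.61971830985917), np.float64(198.80281690140845), 142) (np.float64(376.7117117117117), np.float64(186.05405405405406), 111) [ 564.7 -196.4   94.3] [np.float64(0.42812667413488464), np.float64(0.4281266741349203)] [ 568.07105155 -194.47568877   98.        ] [ 564.16167264 -196.30168593   98.        ]
[640.4 224.6  42. ]
[626.3 158.1  42. ]
[439.3 261.5  42. ]
```

```bash
cat >> h.py <<'E'
def yaw(st=None):
    st=st or manip.read_state();R=Rot.from_quat(st["tool_rot"]).as_matrix();return np.degrees(np.arctan2(R[1,0],R[0,0]))
def delta(target):
    st=manip.read_state();R=Rot.from_quat(st["tool_rot"]).as_matrix()
    d=R.T@(np.asarray(target,float)-st["eef_pos"]);print("units xyz",(d/25).round(2),"yaw",round(yaw(st),1),"t",round(st["t"],2),"q6",round(np.degrees(st["joints"][5]),1));return d/25
E
python3 - <<'E'
from h import *
print("doll",onz(*ray("top",(466,188)),60),onz(*ray("scene",(143,210)),20))
delta([380,-250,240]);delta([565,-196,240])
E
```

```text
doll [ 565.00636595 -525.07613038   60.        ] [ 593.87353369 -531.08447195   20.        ]
units xyz [11.76 -8.11 -0.04] yaw 16.4 t 0.1 q6 -12.3
units xyz [19.47 -8.1  -0.03] yaw 16.4 t 0.1 q6 -12.3
```

Call:
{"op": "step_arm", "data": {
  "commands": [
    [0.97,-0.8,0,0],
    [0.97,-0.8,0,0],
    [0.97,-0.8,0,0],
    [0.97,-0.8,0,0],
    [0.97,-0.8,0,0]
  ]
}}

```text
t: 0.52
eef_pos: [243.7, -396.1, 239.0]
tool_rot: [0.99, 0.142, -0.0, -0.0]
wrist_force: [0.1, -0.8, 0.6]
opening: 85.6
```

Call:
{"op": "step_arm", "data": {
  "commands": [
    [0.97,-0.8,0,0],
    [0.97,-0.8,0,0],
    [0.97,-0.8,0,0],
    [0.97,-0.8,0,0],
    [0.97,-0.8,0,0]
  ]
}}

```text
t: 0.93
eef_pos: [331.8, -265.9, 239.2]
tool_rot: [0.99, 0.142, -0.0, -0.0]
wrist_force: [1.0, 0.3, -0.0]
opening: 85.2
```

Call:
{"op": "step_arm", "data": {
  "commands": [
    [0.97,0,0,0],
    [0.97,0,0,0],
    [0.97,0,0,0],
    [0.97,0,0,0],
    [0.97,0,0,0]
  ]
}}

```text
t: 1.35
eef_pos: [448.7, -232.5, 239.0]
tool_rot: [0.99, 0.143, -0.0, -0.0]
wrist_force: [-0.1, -0.5, 0.0]
opening: 85.3
```

Call:
{"op": "step_arm", "data": {
  "commands": [
    [0.97,0,0,0],
    [0.97,0,0,0],
    [0.97,0,0,0],
    [0.97,0,0,0],
    [0.5,0,0,0]
  ]
}}

```text
t: 1.77
eef_pos: [554.5, -201.3, 238.6]
tool_rot: [0.99, 0.143, -0.0, -0.0]
wrist_force: [-0.9, 0.4, 0.1]
opening: 85.6
```

Call:
{"op": "step_arm", "data": {
  "commands": [
    [0,0,0,0],
    [0,0,0,0],
    [0,0,0,0],
    [0,0,0,0],
    [0,0,0,0]
  ]
}}

```text
t: 2.18
eef_pos: [552.1, -202.7, 239.6]
tool_rot: [0.99, 0.142, 0.0, 0.0]
wrist_force: [0.4, -0.1, -0.3]
opening: 85.7
```

Run:
```python
from h import *
st=manip.read_state();im=manip.snapshot("wrist")[:,:,::-1]
print(st["eef_pos"],st["joints"],yaw(st),proj([565,-196,98],st))
cv2.imwrite("pics/w1.png",im)
```

```text
[ 552.07299379 -202.73729383  239.59836346] [-5.53058870e-01  4.48071492e-01  1.18630684e+00 -5.51719206e-05
  1.50707888e+00  7.32853391e-01] 16.322855858950618 (np.float64(316.77065605983177), np.float64(178.216330784386))
```

View pics/w1.png

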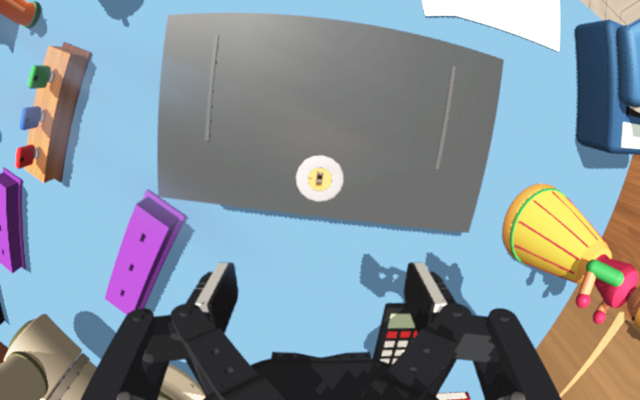

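The lock shows at (319,178), where the prediction was (317,178). The wooden stand with its red, blue and green caps is at the left. Zooming in on the keyway.

Run:
```python
from h import *
im=cv2.imread("pics/w1.png")
cv2.imwrite("pics/w1c.png",cv2.resize(im[148:208,289:349],None,fx=10,fy=10,interpolation=cv2.INTER_CUBIC))
```

```text
(no output)
```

View pics/w1c.png

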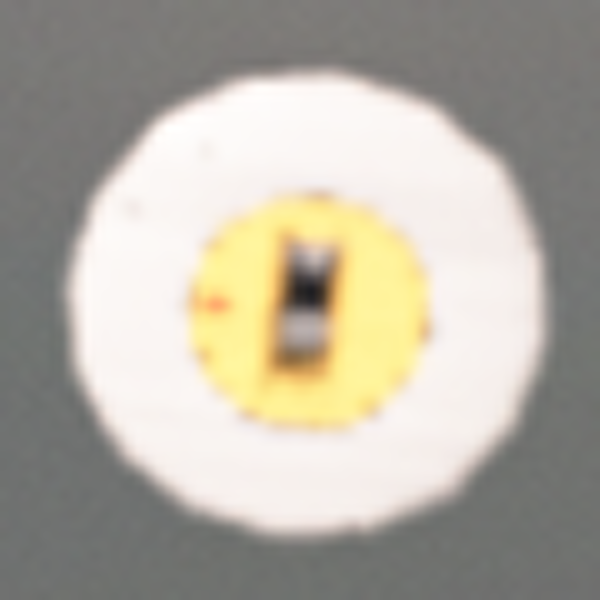

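```bash
cat >> h.py <<'E'
def lock(im,st,c,ex=31,z=98):
    x0,y0=int(c[0])-ex,int(c[1])-ex
    cr=cv2.resize(im[y0:y0+2*ex,x0:x0+2*ex],None,fx=8,fy=8,interpolation=cv2.INTER_CUBIC).astype(int)
    b,g,r=cr[:,:,0],cr[:,:,1],cr[:,:,2]
    yel=((r>b+55)&(r>150)).astype(np.uint8)
    cs,_=cv2.findContours(yel,cv2.RETR_EXTERNAL,cv2.CHAIN_APPROX_NONE);k=max(cs,key=cv2.contourArea)
    (ux,uy),rad=cv2.minEnclosingCircle(k);hull=cv2.convexHull(k)
    ins=np.zeros_like(yel);cv2.circle(ins,(int(ux),int(uy)),int(rad*0.75),1,-1)
    hole=((r<b+55)&(ins>0)).astype(np.uint8)
    cs,_=cv2.findContours(hole,cv2.RETR_EXTERNAL,cv2.CHAIN_APPROX_NONE);h=max(cs,key=cv2.contourArea)
    box=cv2.minAreaRect(h);bp=cv2.boxPoints(box)
    toim=lambda p:(x0+(p[0]+.5)/8-.5,y0+(p[1]+.5)/8-.5)
    W=[onz(*ray("wrist",toim(p),st),z) for p in bp]
    cw=onz(*ray("wrist",toim((ux,uy)),st),z)
    e=[W[1]-W[0],W[2]-W[1]];L=max(e,key=np.linalg.norm)
    bez=((np.minimum(np.minimum(r,g),b)>185)).astype(np.uint8)
    cs,_=cv2.findContours(bez,cv2.RETR_EXTERNAL,cv2.CHAIN_APPROX_NONE);q=cv2.fitEllipse(max(cs,key=cv2.contourArea))
    print("plug c",cw.round(1),"hole c",np.mean(W,0).round(1),"bezel",onz(*ray("wrist",toim(q[0]),st),z-2).round(1),"size",[round(np.linalg.norm(v),1) for v in e],"ang",round(np.degrees(np.arctan2(L[1],L[0]))%180,1),"px",toim((ux,uy)))
    return cr.astype(np.uint8)
E
python3 - <<'E'
from h import *
im=cv2.imread("pics/w1.png");st=manip.read_state();lock(im,st,(319,178))
# till side lines for yaw
P=[onz(*ray("wrist",p,st),95) for p in [(168,14),(159,195),(503,60),(469,233)]]
for a,b in [(0,1),(2,3)]:
    d=P[a]-P[b];print(np.degrees(np.arctan2(d[1],d[0])))
delta([481,231,200])
E
```

```text
plug c [ 565.4 -198.4   98. ] hole c [ 566.3 -197.9   98. ] bezel [ 565.6 -198.1   96. ] size [np.float64(10.2), np.float64(3.9)] ang 10.3 px (319.4375, 178.6875)
9.6303712692612
9.772328659506655
units xyz [  2.14 -17.45   1.58] yaw 16.3 t 2.23 q6 42.0
```

Call:
{"op": "step_arm", "data": {
  "commands": [
    [0.12,-0.97,0.08,0],
    [0.12,-0.97,0.08,0],
    [0.12,-0.97,0.08,0],
    [0.12,-0.97,0.08,0],
    [0.12,-0.97,0.08,-0.5]
  ]
}}

```text
t: 2.65
eef_pos: [532.3, -81.0, 229.5]
tool_rot: [0.987, 0.164, 0.0, 0.0]
wrist_force: [-0.1, -0.3, 0.5]
opening: 85.3
```

Call:
{"op": "step_arm", "data": {
  "commands": [
    [0.12,-0.97,0.08,0],
    [0.12,-0.97,0.08,0],
    [0.12,-0.97,0.08,0],
    [0.12,-0.97,0.08,0],
    [0.12,-0.97,0.08,0]
  ]
}}

```text
t: 3.07
eef_pos: [507.3, 38.6, 219.5]
tool_rot: [0.987, 0.164, 0.0, 0.0]
wrist_force: [1.5, -0.0, 0.9]
opening: 85.9
```

Call:
{"op": "step_arm", "data": {
  "commands": [
    [0.12,-0.97,0.08,0],
    [0.12,-0.97,0.08,0],
    [0.12,-0.97,0.08,0],
    [0.12,-0.97,0.08,0],
    [0.12,-0.97,0.08,0]
  ]
}}

```text
t: 3.48
eef_pos: [482.4, 158.2, 209.5]
tool_rot: [0.987, 0.164, 0.0, 0.0]
wrist_force: [1.0, 0.6, -1.1]
opening: 85.3
```

Call:
{"op": "step_arm", "data": {
  "commands": [
    [0.12,-0.97,0.08,0],
    [0.12,-0.97,0.08,0],
    [0.12,-0.97,0.08,0],
    [0,0,0,-1],
    [0,0,0,-1]
  ]
}}

```text
t: 3.9
eef_pos: [467.3, 230.0, 203.4]
tool_rot: [0.968, 0.252, 0.0, -0.0]
wrist_force: [0.3, -1.1, 0.4]
opening: 85.6
```

Call:
{"op": "step_arm", "data": {
  "commands": [
    [0,0,0,-1],
    [0,0,0,-1],
    [0,0,0,-1],
    [0,0,0,-1],
    [0,0,0,-1]
  ]
}}

```text
t: 4.32
eef_pos: [467.7, 228.8, 203.5]
tool_rot: [0.891, 0.455, 0.0, 0.0]
wrist_force: [0.2, 0.0, -0.7]
opening: 85.4
```

Call:
{"op": "step_arm", "data": {
  "commands": [
    [0,0,0,-1],
    [0,0,0,-1],
    [0,0,0,-1],
    [0,0,0,-1],
    [0,0,0,-1]
  ]
}}

```text
t: 4.73
eef_pos: [467.8, 228.8, 203.6]
tool_rot: [0.771, 0.637, 0.0, 0.0]
wrist_force: [-0.2, -0.2, -0.6]
opening: 85.4
```

Call:
{"op": "step_arm", "data": {
  "commands": [
    [0,0,0,-1],
    [0,0,0,-1],
    [0,0,0,-1],
    [0,0,0,-1],
    [0,0,0,-1]
  ]
}}

```text
t: 5.15
eef_pos: [467.8, 228.8, 203.5]
tool_rot: [0.615, 0.789, 0.0, 0.0]
wrist_force: [0.7, 0.5, 0.1]
opening: 85.1
```

Call:
{"op": "step_arm", "data": {
  "commands": [
    [0,0,0,-1],
    [0,0,0,-1],
    [0,0,0,-1],
    [0,0,0,-1],
    [0,0,0,-1]
  ]
}}

```text
t: 5.57
eef_pos: [467.8, 228.8, 203.5]
tool_rot: [0.43, 0.903, 0.0, 0.0]
wrist_force: [0.0, 0.1, -0.3]
opening: 85.4
```

Call:
{"op": "step_arm", "data": {
  "commands": [
    [0,0,0,-1],
    [0,0,0,-1],
    [0,0,0,-1],
    [0,0,0,-1],
    [0,0,0,-1]
  ]
}}

```text
t: 5.98
eef_pos: [467.8, 228.8, 203.5]
tool_rot: [0.224, 0.975, 0.0, 0.0]
wrist_force: [-0.1, -0.4, 0.8]
opening: 85.1
```

Call:
{"op": "step_arm", "data": {
  "commands": [
    [0,0,0,-1],
    [0,0,0,-1],
    [0,0,0,-1],
    [0,0,0,0],
    [0,0,0,0]
  ]
}}

```text
t: 6.4
eef_pos: [467.8, 228.9, 203.5]
tool_rot: [0.098, 0.995, 0.0, 0.0]
wrist_force: [0.6, -0.5, 0.2]
opening: 85.1
```

Run:
```python
from h import *
st=manip.read_state();im=manip.snapshot("wrist")[:,:,::-1]
print(st["t"],st["eef_pos"],st["joints"],yaw(st),proj([481,231,66],st))
cv2.imwrite("pics/w2.png",im)
```

```text
6.4 [467.80253755 228.87064697 203.49366416] [ 2.27413994e-01  3.59566945e-01  1.43996055e+00  3.13516187e-05
  1.34182046e+00 -1.14626721e+00] 168.7057271573923 (np.float64(326.1771652387003), np.float64(206.6665827426085))
```

View pics/w2.png

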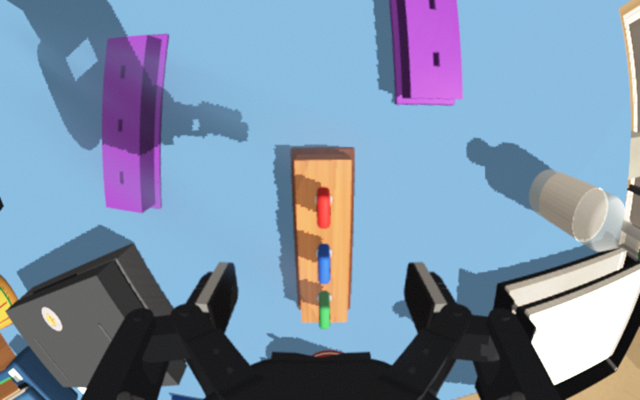

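The red cap is at (323,207), and the blue and green ones sit below it at (324,264) and (324,310). The fingers straddle the stand's long axis as intended.

```bash
python3 - <<'E'
from h import *
im=cv2.imread("pics/w2.png");st=manip.read_state()
hsv=cv2.cvtColor(im,cv2.COLOR_BGR2HSV);h,s,v=cv2.split(hsv)
Q={}
for n,m in {"r":((h<8)|(h>172))&(s>150),"b":(h>105)&(h<125)&(s>150),"g":(h>50)&(h<80)&(s>120)}.items():
    m=(m&(v>60)).astype(np.uint8);m[:170]=0;m[340:]=0;m[:,:300]=0;m[:,350:]=0
    cs,_=cv2.findContours(m,cv2.RETR_EXTERNAL,cv2.CHAIN_APPROX_NONE);k=max(cs,key=cv2.contourArea)
    x,y,w,hh=cv2.boundingRect(k);c=cv2.minAreaRect(k)
    # two end points: near camera axis top face; print top/bottom rows
    a=onz(*ray("wrist",(x+w/2-.5,y),st),82);b=onz(*ray("wrist",(x+w/2-.5,y+hh-1),st),82)
    print(n,(x,y,w,hh),c,a.round(1),b.round(1));Q[n]=onz(*ray("wrist",c[0],st),75);print(Q[n].round(1),onz(*ray("wrist",c[0],st),66).round(1))
d=Q["g"]-Q["r"];print(np.degrees(np.arctan2(d[1],d[0])))
# stand edges at top z=42
P=[onz(*ray("wrist",p,st),42) for p in [(293,160),(298,305),(354,160),(348,320)]]
for i,j in ((0,1),(2,3)):
    e=P[j]-P[i];print("edge",np.degrees(np.arctan2(e[1],e[0])),P[i],P[j])
E
python3 -c "
import cv2;im=cv2.imread('pics/w2.png');cv2.imwrite('pics/w2c.png',cv2.resize(im[140:330,280:365],None,fx=3.1,fy=3.1,interpolation=cv2.INTER_CUBIC))"
```

```text
r (317, 187, 13, 42) ((323.0, 207.5), (41.0, 12.0), 90.0) [457.4 232.6  82. ] [494.8 225.2  82. ]
[478.1 228.5  75. ] [481.2 228.   66. ]
b (319, 245, 10, 38) ((323.5, 263.5), (37.0, 9.0), 90.0) [511.7 222.3  82. ] [551.6 214.5  82. ]
[534.9 217.9  75. ] [540. 217.  66.]
g (320, 306, 10, 23) ((324.5, 317.0), (22.0, 9.0), 90.0) [581.2 209.8  82. ] [611.4 204.   82. ]
[601.6 206.   75. ] [608.9 204.7  66. ]
-10.351411697704926
edge -11.276007302665828 [435.83670638 207.44167201  42.        ] [604.16459657 173.87973637  42.        ]
edge -10.957543924704671 [447.41195129 265.64391968  42.        ] [639.46674629 228.45991737  42.        ]
```

View pics/w2c.png

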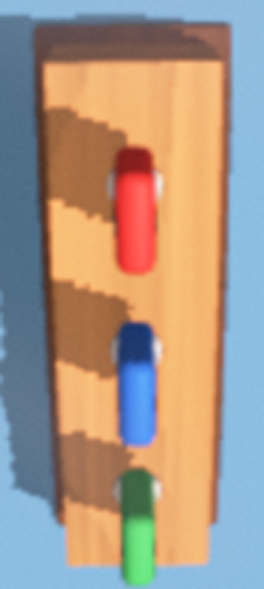

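Run:
```python
from h import *
st=manip.read_state()
print("collar",[onz(*ray("wrist",(323.5,199),st),z).round(1) for z in (44,48)])
delta([480,229.3,110])
```

```text
collar [array([480.1, 228.9,  44. ]), array([478.9, 229.1,  48. ])]
units xyz [-0.47  0.11  3.74] yaw 168.7 t 6.45 q6 -65.7
```

Call:
{"op": "step_arm", "data": {
  "commands": [
    [-0.16,0.04,0.9,0],
    [-0.16,0.04,0.9,0],
    [-0.15,0.03,0.9,0],
    [0,0,0.9,0],
    [0,0,0.1,0]
  ],
  "jaw": 0
}}

```text
t: 6.87
eef_pos: [478.4, 229.0, 107.6]
tool_rot: [0.098, 0.995, -0.001, -0.003]
wrist_force: [-0.2, 0.7, -0.2]
opening: 42.9
```

Call:
{"op": "step_arm", "data": {
  "commands": [
    [0,0,0,0],
    [0,0,0,0],
    [0,0,0,0],
    [0,0,0,0],
    [0,0,0,0]
  ]
}}

```text
t: 7.28
eef_pos: [480.2, 229.7, 111.8]
tool_rot: [0.097, 0.995, 0.0, 0.001]
wrist_force: [0.3, -0.4, 0.9]
opening: 42.3
```

Run:
```python
from h import *
st=manip.read_state();im=manip.snapshot("wrist")[:,:,::-1]
print(st["t"],st["eef_pos"],yaw(st),st["opening"])
cv2.imwrite("pics/w3.png",im)
```

```text
7.2833 [480.18742237 229.65606979 111.7761229 ] 168.86715125489997 42.34706171263833
```

View pics/w3.png

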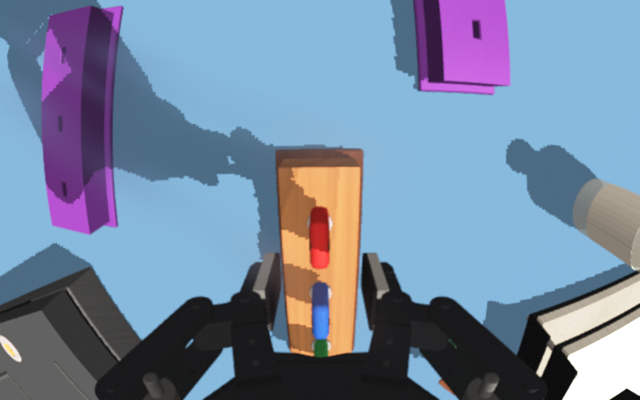

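Run:
```python
from h import *
im=cv2.imread("pics/w3.png");st=manip.read_state()
h,s,v=cv2.split(cv2.cvtColor(im,cv2.COLOR_BGR2HSV))
m=(((h<8)|(h>172))&(s>150)&(v>60)).astype(np.uint8);m[:190]=0;m[290:]=0;m[:,:300]=0;m[:,340:]=0
cs,_=cv2.findContours(m,cv2.RETR_EXTERNAL,cv2.CHAIN_APPROX_NONE);k=max(cs,key=cv2.contourArea)
x,y,w,hh=cv2.boundingRect(k);print(x,y,w,hh)
print("collar",onz(*ray("wrist",(319.5,224),st),46).round(1),"cap far top",onz(*ray("wrist",(x+w/2-.5,y+hh-1),st),84).round(1),"near bottom",onz(*ray("wrist",(x+w/2-.5,y),st),50).round(1))
# tri from 2 wrist views not needed; tool coords of cap centre
c=onz(*ray("wrist",(x+w/2-.5,y+hh/2),st),68);print(c.round(1))
delta([480,229.3,60])
cr=cv2.resize(im[180:360,260:380],None,fx=3.3,fy=3.3,interpolation=cv2.INTER_CUBIC);cv2.imwrite("pics/w3c.png",cr)
```

```text
309 207 20 62
collar [480.2 228.2  46. ] cap far top [493.  225.1  84. ] near bottom [466.3 230.3  50. ]
[480.5 227.5  68. ]
units xyz [ 0.01 -0.01  2.06] yaw 168.9 t 7.33 q6 -66.1
```

View pics/w3c.png

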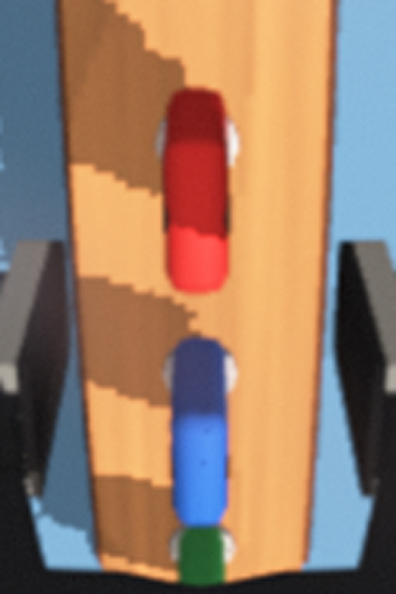

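Call:
{"op": "step_arm", "data": {
  "commands": [
    [0,-0.05,0.5,0],
    [0,0,0.5,0],
    [0,0,0.5,0],
    [0,0,0.5,0],
    [0,0,0.07,0]
  ]
}}

```text
t: 7.75
eef_pos: [478.9, 228.1, 57.7]
tool_rot: [0.097, 0.995, -0.0, -0.001]
wrist_force: [-0.0, -0.9, -0.5]
opening: 43.0
```

Call:
{"op": "step_arm", "data": {
  "commands": [
    [0,0,0,0],
    [0,0,0,0],
    [0,0,0,0],
    [0,0,0,0],
    [0,0,0,0]
  ]
}}

```text
t: 8.17
eef_pos: [479.9, 228.4, 59.6]
tool_rot: [0.097, 0.995, 0.0, 0.0]
wrist_force: [-0.9, -0.1, 0.5]
opening: 42.5
```

Run:
```python
from h import *
st=manip.read_state();im=manip.snapshot("wrist")[:,:,::-1]
print(st["t"],st["eef_pos"],yaw(st),st["opening"],st["wrist_force"])
cv2.imwrite("pics/w4.png",cv2.resize(im[200:400,200:440],None,fx=3,fy=3))
```

```text
8.1667 [479.88569551 228.38596581  59.63247245] 168.87655254661297 42.468528839740884 [-0.88757967 -0.09870003  0.48122182]
```

View pics/w4.png

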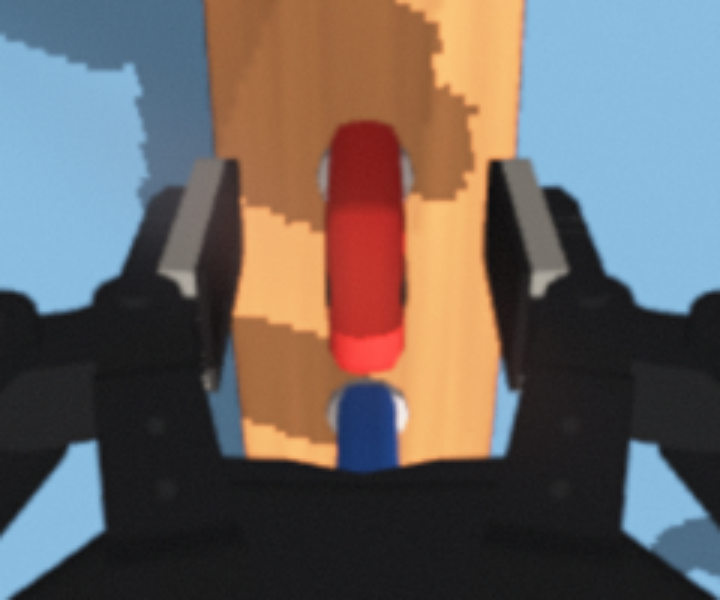

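The red cap sits centred between the pads, so I'll close.

Call:
{"op": "step_arm", "data": {
  "commands": [
    [0,0,0,0],
    [0,0,0,0],
    [0,0,0,0],
    [0,0,0,0],
    [0,0,0,0]
  ],
  "jaw": 1,
  "newtons": 70
}}

```text
t: 8.63
eef_pos: [479.8, 228.3, 59.3]
tool_rot: [0.097, 0.995, 0.0, 0.0]
wrist_force: [-0.3, 0.4, 2.9]
opening: 11.5
```

Call:
{"op": "step_arm", "data": {
  "commands": [
    [0,0,0,0],
    [0,0,0,0],
    [0,0,0,0],
    [0,0,0,0],
    [0,0,0,0]
  ]
}}

```text
t: 9.05
eef_pos: [479.8, 228.4, 59.3]
tool_rot: [0.097, 0.995, 0.0, 0.0]
wrist_force: [-1.0, -0.1, 5.9]
opening: 10.9
```

Run:
```python
from h import *
st=manip.read_state();im=manip.snapshot("wrist")[:,:,::-1]
print(st["t"],st["eef_pos"],yaw(st),st["opening"],st["wrist_force"],st["moment"])
cv2.imwrite("pics/w5.png",cv2.resize(im[200:400,200:440],None,fx=3,fy=3))
```

```text
9.05 [479.78998903 228.3591517   59.28625677] 168.87859536059216 10.850260319276744 [-1.03514704 -0.10495437  5.86722957] [-0.04432571  0.16653861 -0.01243406]
```

View pics/w5.png

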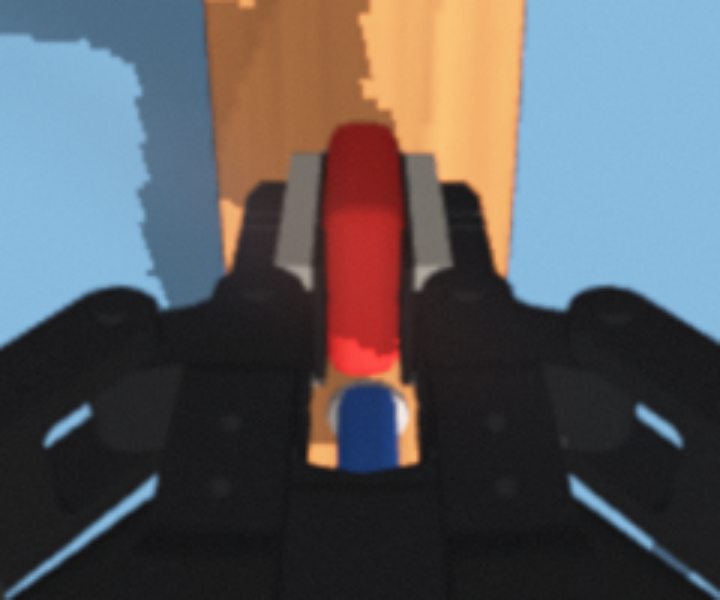

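The cap is held centred between the pads, opening 10.9 mm. Lifting.

Call:
{"op": "step_arm", "data": {
  "commands": [
    [0,0,-0.15,0],
    [0,0,-0.3,0],
    [0,0,-0.4,0],
    [0,0,-0.5,0],
    [0,0,-0.8,0]
  ]
}}

```text
t: 9.52
eef_pos: [479.0, 228.1, 113.0]
tool_rot: [0.097, 0.995, -0.0, -0.001]
wrist_force: [0.3, 0.1, -0.8]
opening: 10.9
```

Call:
{"op": "step_arm", "data": {
  "commands": [
    [0,0,-0.9,0],
    [0,0,-0.9,0],
    [0,0,-0.9,0],
    [0,0,-0.6,0],
    [0,0,0,0]
  ]
}}

```text
t: 9.93
eef_pos: [480.7, 228.6, 199.2]
tool_rot: [0.097, 0.995, 0.001, 0.003]
wrist_force: [-0.5, 0.3, 0.0]
opening: 10.9
```

Run:
```python
from h import *
st=manip.read_state();im=manip.snapshot("wrist")[:,:,::-1]
print(st["t"],st["eef_pos"],yaw(st),st["opening"],st["wrist_force"])
cv2.imwrite("pics/w6.png",im)
cv2.imwrite("pics/w6c.png",cv2.resize(im[190:390,200:440],None,fx=3,fy=3))
delta([565.5,-198.2,195])
```

```text
9.9333 [480.71546411 228.61483702 199.21484839] 168.88278178668105 10.880528907650373 [-0.51820064  0.28148674  0.03340098]
units xyz [ -6.64 -16.09   0.08] yaw 168.9 t 9.98 q6 -66.2
```

View pics/w6c.png

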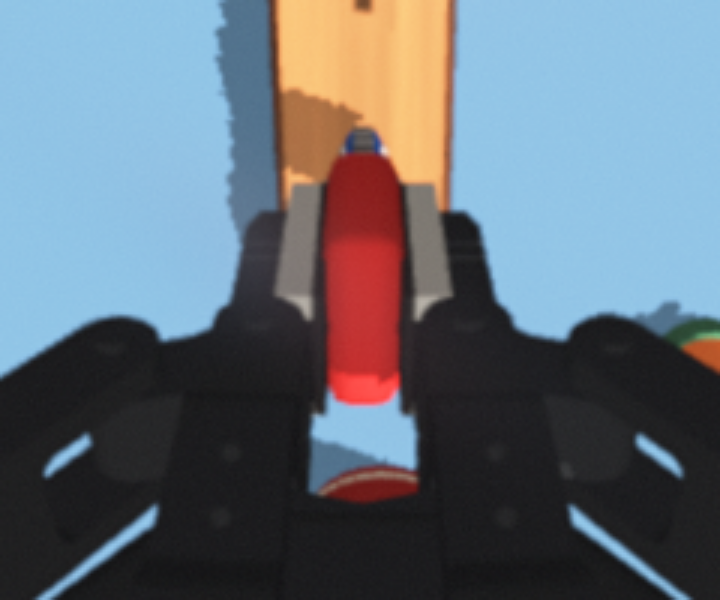

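The red key is out and held straight, and the slot at (363,5) in the crop is empty. Moving to the lock.

Call:
{"op": "step_arm", "data": {
  "commands": [
    [-0.2,-0.5,0,0],
    [-0.39,-0.95,0,0],
    [-0.39,-0.95,0,0],
    [-0.39,-0.95,0,0],
    [-0.39,-0.95,0,0]
  ]
}}

```text
t: 10.4
eef_pos: [501.6, 113.2, 194.2]
tool_rot: [0.097, 0.995, -0.0, -0.001]
wrist_force: [1.2, 0.1, 0.2]
opening: 10.8
```

Call:
{"op": "step_arm", "data": {
  "commands": [
    [-0.39,-0.95,0,0],
    [-0.39,-0.95,0,0],
    [-0.39,-0.95,0,0],
    [-0.39,-0.95,0,0],
    [-0.39,-0.95,0,0]
  ]
}}

```text
t: 10.82
eef_pos: [526.5, -12.8, 194.2]
tool_rot: [0.097, 0.995, 0.0, -0.001]
wrist_force: [-0.6, 1.0, -0.1]
opening: 11.1
```

Call:
{"op": "step_arm", "data": {
  "commands": [
    [-0.39,-0.95,0,0],
    [-0.39,-0.95,0,0],
    [-0.39,-0.95,0,0],
    [-0.39,-0.95,0,0],
    [-0.39,-0.95,0,0]
  ]
}}

```text
t: 11.23
eef_pos: [551.5, -138.6, 194.1]
tool_rot: [0.097, 0.995, 0.0, -0.001]
wrist_force: [0.8, 1.5, -0.2]
opening: 11.2
```

Call:
{"op": "step_arm", "data": {
  "commands": [
    [-0.39,-0.95,0,0],
    [-0.39,-0.95,0,0],
    [0,0,0,-1],
    [0,0,0,-1],
    [0,0,0,-1]
  ]
}}

```text
t: 11.65
eef_pos: [561.4, -188.2, 193.8]
tool_rot: [-0.035, 0.999, 0.001, -0.001]
wrist_force: [-0.6, 1.3, -0.9]
opening: 10.7
```

Call:
{"op": "step_arm", "data": {
  "commands": [
    [0,0,0,-1],
    [0,0,0,-0.18],
    [0,0,0,0],
    [0,0,0,0],
    [0,0,0,0]
  ]
}}

```text
t: 12.07
eef_pos: [561.8, -187.8, 195.0]
tool_rot: [-0.084, 0.996, 0.0, -0.0]
wrist_force: [0.4, 0.9, -0.4]
opening: 10.9
```

Run:
```python
from h import *
st=manip.read_state();im=manip.snapshot("wrist")[:,:,::-1]
print(st["t"],st["eef_pos"],yaw(st),st["opening"],st["wrist_force"],st["joints"])
cv2.imwrite("pics/w7.png",im)
print(proj([565.5,-198.2,98],st));delta([565.5,-198.2,150])
```

```text
12.0667 [ 561.79607744 -187.78952938  195.01849521] -170.3234341530591 10.927104995261782 [ 0.36221724  0.88140455 -0.36856539] [-5.22271487e-01  4.88261952e-01  1.24966339e+00 -1.20259457e-05
  1.40425272e+00 -2.26195367e+00]
(np.float64(307.7975246961382), np.float64(211.18192538267724))
units xyz [-0.08 -0.44  1.8 ] yaw -170.3 t 12.12 q6 -129.6
```

View pics/w7.png

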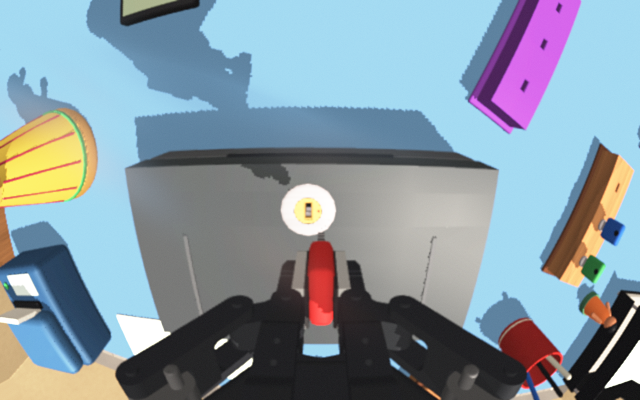

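Run:
```python
from h import *
im=cv2.imread("pics/w7.png");st=manip.read_state();c=lock(im,st,(308,211),ex=34)
cv2.imwrite("pics/w7c.png",cv2.resize(im[180:260,270:350],None,fx=7,fy=7,interpolation=cv2.INTER_CUBIC))
```

```text
plug c [ 565.3 -198.6   98. ] hole c [ 564.2 -198.2   98. ] bezel [ 564.7 -198.3   96. ] size [np.float64(10.7), np.float64(3.7)] ang 6.0 px (307.44256591796875, 210.75)
```

View pics/w7c.png

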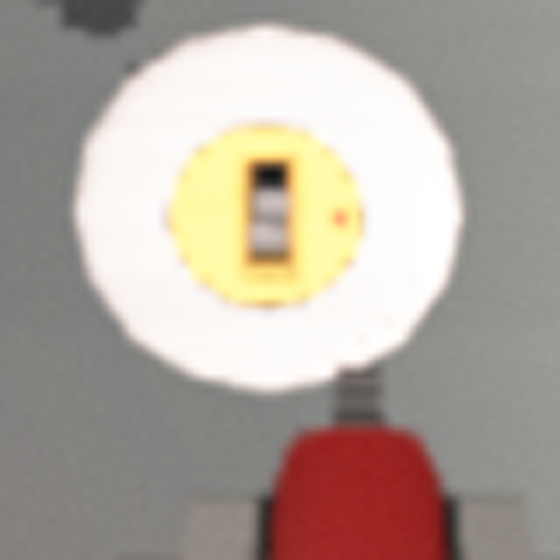

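The wafers show in the keyway at (308,211), and the blade tip at (321,233) is parallel to it. I'll move to just above the lock and compare tip and mouth at close to the same depth.

Run:
```python
from h import *
st=manip.read_state();R=Rot.from_quat(st["tool_rot"]).as_matrix()
for zz in (-40,-44,-48): print((R.T@(onz(*ray("wrist",(321,232.9),st),st["eef_pos"][2]+zz)-st["eef_pos"])).round(1))
delta([565.3,-198.5,155])
```

```text
[ 4.6 -0.5 40. ]
[ 2.9 -0.5 44. ]
[ 1.1 -0.5 48. ]
units xyz [-0.07 -0.45  1.6 ] yaw -170.3 t 12.12 q6 -129.6
```

Call:
{"op": "step_arm", "data": {
  "commands": [
    [-0.02,-0.12,0.4,0],
    [-0.02,-0.12,0.4,0],
    [-0.02,-0.12,0.4,0],
    [-0.01,-0.09,0.35,0],
    [0,0,0,0]
  ]
}}

```text
t: 12.53
eef_pos: [564.8, -198.8, 153.8]
tool_rot: [-0.085, 0.996, 0.001, -0.002]
wrist_force: [0.0, 0.1, -0.8]
opening: 11.0
```

Call:
{"op": "step_arm", "data": {
  "commands": [
    [0,0,0,0],
    [0,0,0,0],
    [0,0,0,0],
    [0,0,0,0],
    [0,0,0,0]
  ]
}}

```text
t: 12.95
eef_pos: [565.6, -198.6, 157.0]
tool_rot: [-0.085, 0.996, -0.0, 0.0]
wrist_force: [0.1, 0.2, 0.1]
opening: 10.8
```

Run:
```python
from h import *
st=manip.read_state();im=manip.snapshot("wrist")[:,:,::-1]
print(st["t"],st["eef_pos"],yaw(st),st["wrist_force"])
cv2.imwrite("pics/w8.png",im)
x0,y0=270,190
cv2.imwrite("pics/w8c.png",cv2.resize(im[y0:y0+90,x0:x0+100],None,fx=7,fy=6.6667,interpolation=cv2.INTER_CUBIC))
print(proj([565.3,-198.5,98],st));delta([565.3,-198.5,150])
```

```text
12.95 [ 565.63672648 -198.62685159  156.98952525] -170.2157687700382 [0.12721395 0.24963475 0.06495396]
(np.float64(322.04093151560943), np.float64(227.25597936339764))
units xyz [0.01 0.01 0.28] yaw -170.2 t 13.0 q6 -130.4
```

View pics/w8c.png

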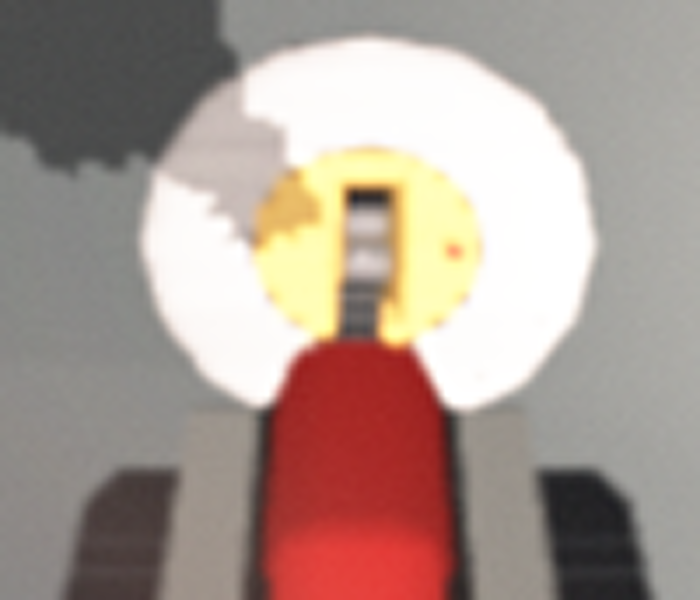

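Call:
{"op": "step_arm", "data": {
  "commands": [
    [0,0.03,0.1,0],
    [0,0,0.1,0],
    [0,0,0.1,0],
    [0,0,0.06,0],
    [0,0,0,0]
  ]
}}

```text
t: 13.42
eef_pos: [565.3, -197.8, 147.0]
tool_rot: [-0.085, 0.996, 0.0, -0.0]
wrist_force: [0.1, -0.0, -0.1]
opening: 10.9
```

Call:
{"op": "step_arm", "data": {
  "commands": [
    [0,0,0,0],
    [0,0,0,0],
    [0,0,0,0],
    [0,0,0,0],
    [0,0,0,0]
  ]
}}

```text
t: 13.83
eef_pos: [565.5, -197.9, 147.7]
tool_rot: [-0.085, 0.996, -0.0, 0.0]
wrist_force: [-0.8, 0.7, -1.0]
opening: 11.2
```

```bash
cat > look.py <<'E'
from h import *
import sys
st=manip.read_state();im=manip.snapshot("wrist")[:,:,::-1]
print(st["t"],st["eef_pos"].round(2),round(yaw(st),2),st["wrist_force"].round(1),st["moment"].round(3),st["opening"])
x0,y0=270,190
cv2.imwrite(f"pics/{sys.argv[1]}.png",cv2.resize(im[y0:y0+60,x0:x0+100],None,fx=8,fy=8,interpolation=cv2.INTER_CUBIC))
E
python3 look.py w9
```

```text
13.8333 [ 565.46 -197.93  147.67] -170.22 [-0.8  0.7 -1. ] [-0.056  0.024 -0.061] 11.242732883988472
```

View pics/w9.png

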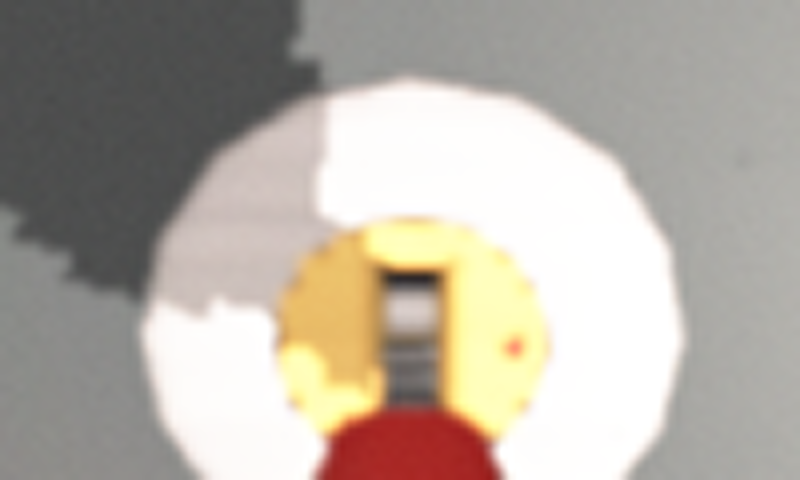

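The blade (column 413) is within 0.2 mm of the keyway (column 411). Lowering gently.

Call:
{"op": "step_arm", "data": {
  "commands": [
    [0,0,0.06,0],
    [0,0,0.06,0],
    [0,0,0.06,0],
    [0,0,0.06,0],
    [0,0,0,0]
  ]
}}

```text
t: 14.3
eef_pos: [565.3, -197.9, 141.1]
tool_rot: [-0.085, 0.996, 0.0, -0.0]
wrist_force: [-0.4, -0.2, 0.4]
opening: 11.2
```

Call:
{"op": "step_arm", "data": {
  "commands": [
    [0,0,0.04,0],
    [0,0,0.04,0],
    [0,0,0.04,0],
    [0,0,0,0],
    [0,0,0,0]
  ]
}}

```text
t: 14.72
eef_pos: [565.4, -197.9, 138.5]
tool_rot: [-0.085, 0.996, 0.0, -0.0]
wrist_force: [0.2, 0.3, -0.5]
opening: 10.9
```

```bash
python3 look.py w10
```

```text
14.7167 [ 565.37 -197.93  138.53] -170.23 [ 0.2  0.3 -0.5] [-0.021  0.027 -0.046] 10.916298338241043
```

View pics/w10.png

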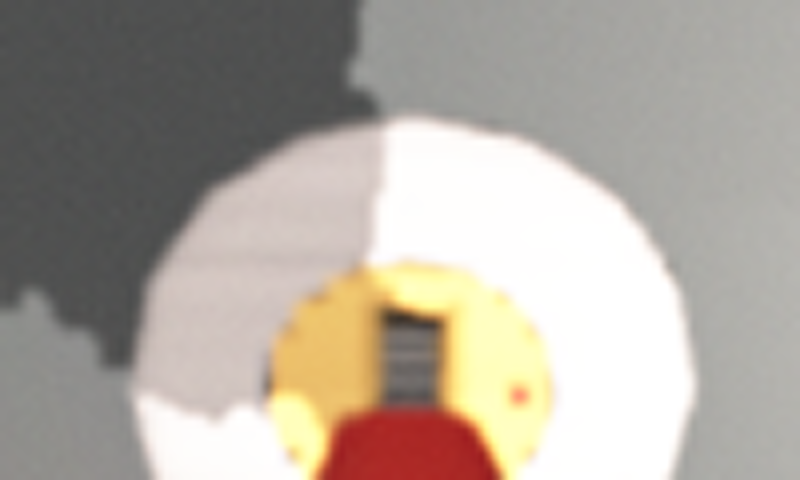

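The blade is entering the mouth with no force, centred at column 412. Next a few mm straight down, then rocking.

Call:
{"op": "step_arm", "data": {
  "commands": [
    [0,0,0.04,0],
    [0,0,0.04,0],
    [0,0,0.04,0],
    [0,0,0,0],
    [0,0,0,0]
  ]
}}

```text
t: 15.18
eef_pos: [565.0, -198.0, 135.5]
tool_rot: [-0.085, 0.996, 0.0, -0.001]
wrist_force: [-3.5, -1.2, 2.0]
opening: 11.2
```

```bash
python3 look.py w11
```

```text
15.1833 [ 565.03 -198.    135.48] -170.23 [-3.5 -1.2  2. ] [-0.186  0.823 -0.039] 11.187436329944711
```

View pics/w11.png

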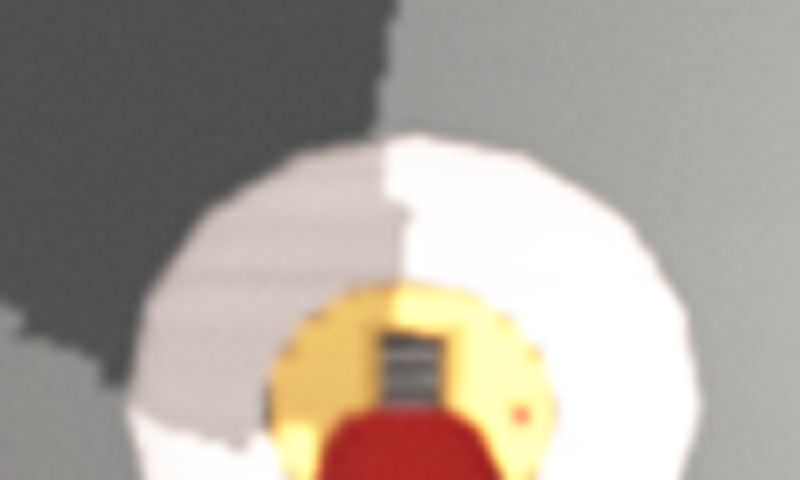

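The sideways force is −3.5 N in x, so the key is about 1 mm too far in world +x. Shifting tool +x to ease it, then continuing.

Call:
{"op": "step_arm", "data": {
  "commands": [
    [0.03,0,0,0],
    [0,0,0.04,0],
    [0,0,0.04,0],
    [0,0,0,0],
    [0,0,0,0]
  ]
}}

```text
t: 15.65
eef_pos: [564.7, -198.3, 134.5]
tool_rot: [-0.085, 0.996, -0.001, 0.0]
wrist_force: [-5.3, -1.1, 8.9]
opening: 11.0
```

```bash
python3 look.py w12
```

```text
15.65 [ 564.73 -198.3   134.49] -170.22 [-5.3 -1.1  8.9] [-0.125  0.932 -0.032] 11.011104895817596
```

Call:
{"op": "step_arm", "data": {
  "commands": [
    [0.03,0,0,0],
    [0,0,0,0],
    [0,0,0,0],
    [0,0,0,0],
    [0,0,0,0]
  ]
}}

```text
t: 16.12
eef_pos: [563.9, -198.5, 133.8]
tool_rot: [-0.085, 0.996, -0.0, -0.0]
wrist_force: [-4.7, -2.4, 5.6]
opening: 11.2
```

```bash
python3 look.py w13
```

```text
16.1167 [ 563.87 -198.51  133.84] -170.23 [-4.7 -2.4  5.6] [-0.423  0.883 -0.009] 11.183071670242429
```

View pics/w13.png

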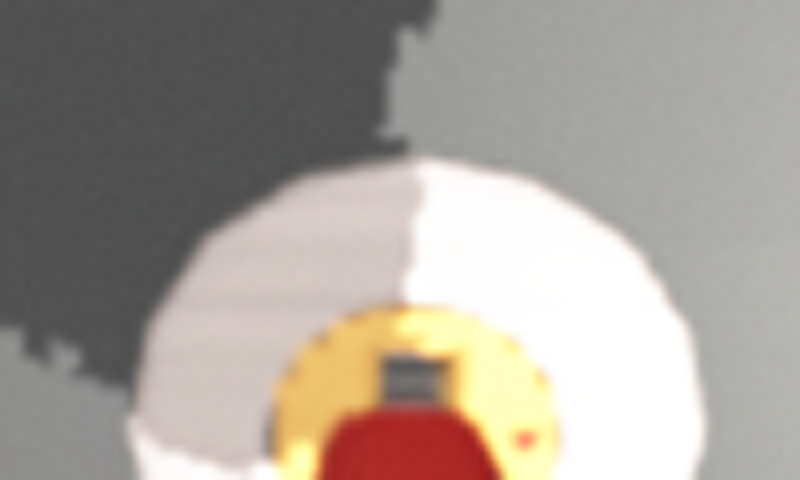

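Call:
{"op": "step_arm", "data": {
  "commands": [
    [0.03,-0.015,0,0],
    [0,0,0,0],
    [0,0,0,0],
    [0,0,0,0],
    [0,0,0,0]
  ]
}}

```text
t: 16.58
eef_pos: [563.3, -198.8, 133.6]
tool_rot: [-0.085, 0.996, -0.0, 0.0]
wrist_force: [-2.8, -2.2, 4.0]
opening: 10.8
```

```bash
python3 look.py w14
```

```text
16.5833 [ 563.35 -198.77  133.56] -170.23 [-2.8 -2.2  4. ] [-0.352  0.512 -0.033] 10.810122260989107
```

Call:
{"op": "step_arm", "data": {
  "commands": [
    [0.025,-0.01,0,0],
    [0,0,0.04,0],
    [0,0,0.04,0],
    [0,0,0,0],
    [0,0,0,0]
  ]
}}

```text
t: 17.05
eef_pos: [563.2, -198.9, 132.9]
tool_rot: [-0.085, 0.996, -0.0, 0.001]
wrist_force: [-2.3, 1.0, 11.6]
opening: 10.9
```

```bash
python3 look.py w15
```

```text
17.05 [ 563.23 -198.9   132.89] -170.22 [-2.3  1.  11.6] [ 0.269  0.451 -0.018] 10.90746079889235
```

View pics/w15.png

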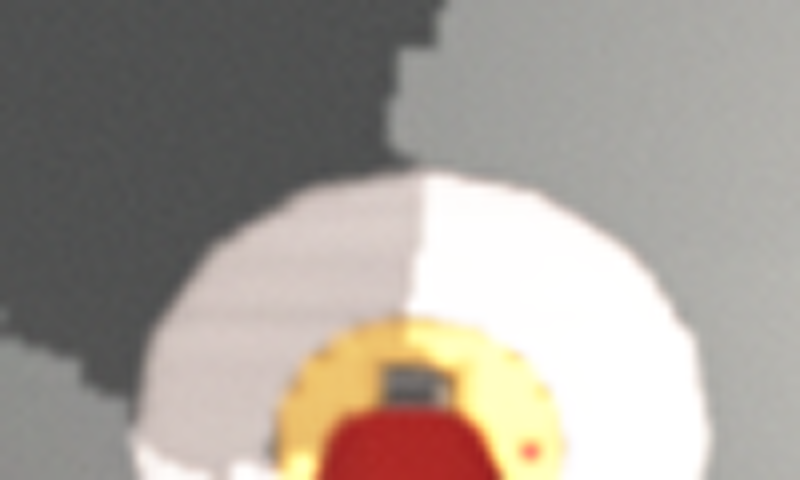

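Call:
{"op": "step_arm", "data": {
  "commands": [
    [0.02,0.015,0,0.8],
    [0,0,0.02,-0.8],
    [0,0,0.02,-0.8],
    [0,0,0,0.8],
    [0,0,0,0]
  ]
}}

```text
t: 17.52
eef_pos: [562.9, -198.7, 131.1]
tool_rot: [-0.084, 0.996, -0.0, 0.001]
wrist_force: [1.2, -0.5, 4.7]
opening: 11.0
```

```bash
python3 look.py w16
```

```text
17.5167 [ 562.89 -198.66  131.09] -170.36 [ 1.2 -0.5  4.7] [ 0.    -0.283  0.02 ] 10.991433700330793
```

View pics/w16.png

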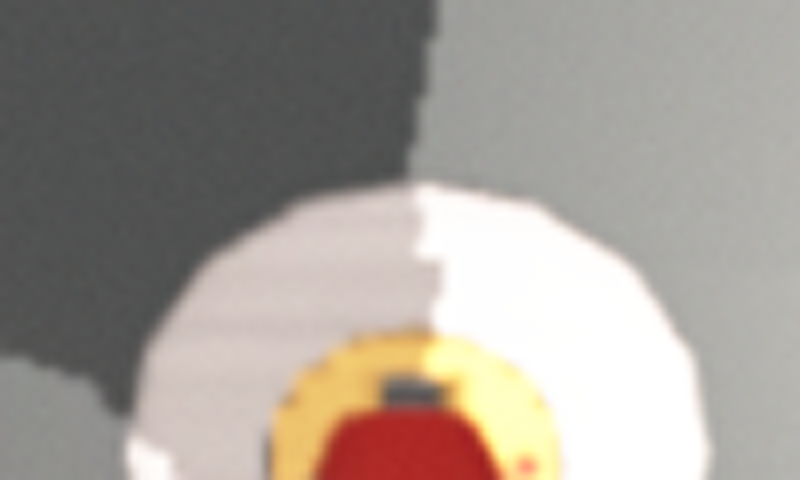

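Rocking works: the key slipped past the first wafer at under 5 N. Continuing.

Call:
{"op": "step_arm", "data": {
  "commands": [
    [0,0,0.04,0.8],
    [0,0,0,-0.8],
    [0,0,0.04,-0.8],
    [0,0,0,0.8],
    [0,0,0,0]
  ]
}}

```text
t: 17.98
eef_pos: [563.0, -198.8, 129.3]
tool_rot: [-0.084, 0.996, -0.0, 0.001]
wrist_force: [2.5, 0.1, 7.0]
opening: 11.0
```

Call:
{"op": "step_arm", "data": {
  "commands": [
    [0,0,0.04,0.8],
    [0,0,0,-0.8],
    [0,0,0.04,-0.8],
    [0,0,0,0.8],
    [0,0,0,0]
  ]
}}

```text
t: 18.4
eef_pos: [563.0, -198.5, 127.3]
tool_rot: [-0.084, 0.996, -0.0, 0.001]
wrist_force: [2.5, 2.8, 7.5]
opening: 11.2
```

```bash
python3 look.py w17
```

```text
18.4 [ 563.01 -198.49  127.26] -170.31 [2.5 2.8 7.5] [ 0.458 -0.368 -0.001] 11.206140753521833
```

Call:
{"op": "step_arm", "data": {
  "commands": [
    [-0.01,0.012,0.04,0.8],
    [0,0,0,-0.8],
    [0,0,0.04,-0.8],
    [0,0,0,0.8],
    [0,0,0,0]
  ]
}}

```text
t: 18.87
eef_pos: [562.9, -198.2, 124.3]
tool_rot: [-0.085, 0.996, 0.0, 0.001]
wrist_force: [4.7, 1.0, 0.7]
opening: 11.3
```

Call:
{"op": "step_arm", "data": {
  "commands": [
    [0,0,0.04,0.8],
    [0,0,0,-0.8],
    [0,0,0.04,-0.8],
    [0,0,0,0.8],
    [0,0,0,0]
  ]
}}

```text
t: 19.28
eef_pos: [562.9, -198.3, 122.6]
tool_rot: [-0.085, 0.996, -0.0, 0.001]
wrist_force: [3.7, 0.7, 1.8]
opening: 11.0
```

```bash
python3 look.py w18
```

```text
19.2833 [ 562.93 -198.29  122.64] -170.25 [3.7 0.7 1.8] [ 0.185 -0.795 -0.014] 11.046604977755214
```

View pics/w18.png

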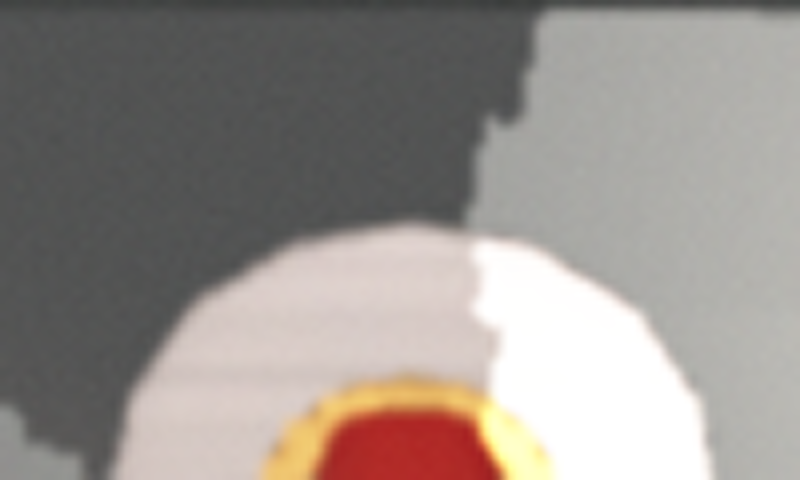

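Past the wafers, with Fz low. A small ease in tool −x, then on down.

Call:
{"op": "step_arm", "data": {
  "commands": [
    [-0.02,0,0.04,0.8],
    [0,0,0,-0.8],
    [0,0,0.04,-0.8],
    [0,0,0,0.8],
    [0,0,0,0]
  ]
}}

```text
t: 19.75
eef_pos: [563.1, -198.6, 121.4]
tool_rot: [-0.085, 0.996, -0.001, 0.001]
wrist_force: [0.7, 1.0, 7.4]
opening: 10.9
```

Call:
{"op": "step_arm", "data": {
  "commands": [
    [0,0,0.04,0.8],
    [0,0,0,-0.8],
    [0,0,0.04,-0.8],
    [0,0,0,0.8],
    [0,0,0,0]
  ]
}}

```text
t: 20.17
eef_pos: [562.9, -198.3, 118.4]
tool_rot: [-0.085, 0.996, 0.0, 0.0]
wrist_force: [3.2, -0.3, 1.1]
opening: 11.1
```

Call:
{"op": "step_arm", "data": {
  "commands": [
    [0,0,0.04,0.8],
    [0,0,0,-0.8],
    [0,0,0.04,-0.8],
    [0,0,0,0.8],
    [0,0,0,0]
  ]
}}

```text
t: 20.58
eef_pos: [563.1, -198.3, 117.2]
tool_rot: [-0.085, 0.996, -0.0, 0.0]
wrist_force: [1.8, 0.5, 6.1]
opening: 11.0
```

```bash
python3 look.py w19
```

```text
20.5833 [ 563.07 -198.34  117.24] -170.2 [1.8 0.5 6.1] [ 0.114 -0.201 -0.004] 10.998532135489269
```

Call:
{"op": "step_arm", "data": {
  "commands": [
    [0,0,0.04,0.8],
    [0,0,0,-0.8],
    [0,0,0.04,-0.8],
    [0,0,0,0.8],
    [0,0,0,0]
  ]
}}

```text
t: 21.05
eef_pos: [563.2, -198.6, 117.1]
tool_rot: [-0.086, 0.996, -0.001, 0.001]
wrist_force: [-2.1, 2.1, 20.3]
opening: 11.0
```

```bash
python3 look.py w20; python3 -c "
from h import *
cv2.imwrite('pics/s20.png',cv2.resize(manip.snapshot('scene')[150:270,170:330,::-1],None,fx=5,fy=5))"
```

```text
21.05 [ 563.21 -198.55  117.1 ] -170.19 [-2.1  2.1 20.3] [ 0.459  0.499 -0.002] 10.98508649864368
```

View pics/s20.png

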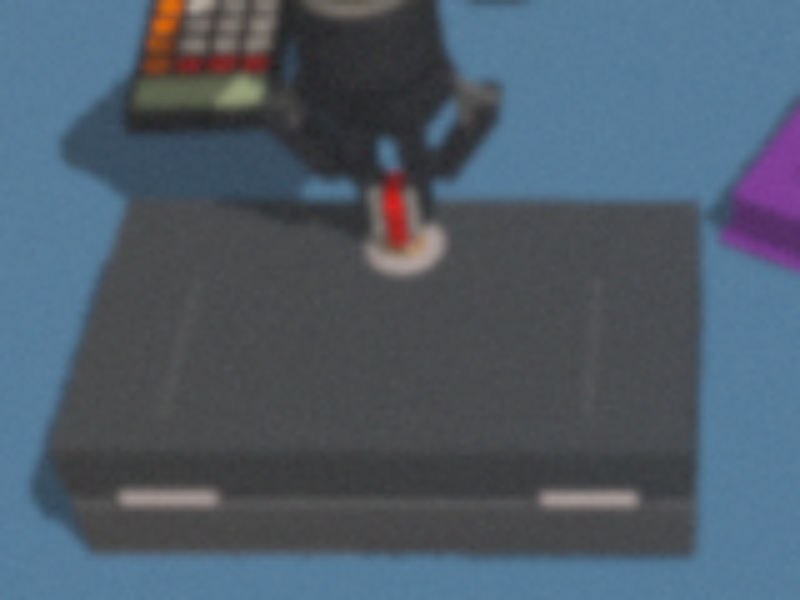

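The key stopped at TCP z 117.1 with Fz jumping to 20 N. That matches the pick height (59.3 over the 40 mm stand → 117.3 over 98), so it is home. I'll ease the push a little and turn clockwise (+roll). The plug axis is about 2 mm from the TCP in tool −x, so I add a small +y each row.

Call:
{"op": "step_arm", "data": {
  "commands": [
    [0,0,-0.02,0.5],
    [0,0.006,0,0.8],
    [0,0.006,0,0.8],
    [0,0.006,0,0.8],
    [0,0.006,0,0.8]
  ]
}}

```text
t: 21.57
eef_pos: [563.1, -198.1, 117.1]
tool_rot: [0.076, 0.997, -0.001, 0.001]
wrist_force: [-1.6, 0.7, 16.6]
opening: 10.9
```

```bash
python3 look.py w21
```

```text
21.5667 [ 563.08 -198.09  117.12] 171.28 [-1.6  0.7 16.6] [0.172 0.371 0.065] 10.897171004610756
```

Call:
{"op": "step_arm", "data": {
  "commands": [
    [0,0.006,0,0.8],
    [0,0.006,0,0.8],
    [0,0.006,0,0.8],
    [0,0.006,0,0.8],
    [0,0.006,0,0.8]
  ]
}}

```text
t: 22.03
eef_pos: [563.1, -197.5, 117.1]
tool_rot: [0.248, 0.969, -0.001, 0.001]
wrist_force: [-2.4, 1.0, 17.3]
opening: 11.0
```

```bash
python3 look.py w22
```

```text
22.0333 [ 563.14 -197.48  117.13] 151.28 [-2.4  1.  17.3] [0.132 0.535 0.11 ] 10.979409930235962
```

View pics/w22.png

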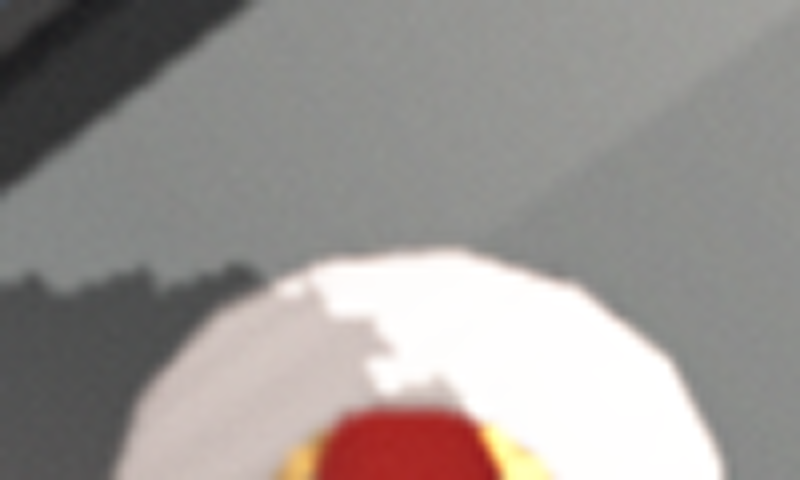

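Call:
{"op": "step_arm", "data": {
  "commands": [
    [0,0.006,0,0.8],
    [0,0.006,0,0.8],
    [0,0.006,0,0.8],
    [0,0.006,0,0.8],
    [0,0.006,0,0.8]
  ]
}}

```text
t: 22.5
eef_pos: [563.6, -196.8, 117.1]
tool_rot: [0.412, 0.911, -0.0, 0.001]
wrist_force: [-2.4, 1.0, 16.5]
opening: 11.0
```

```bash
python3 look.py w23
```

```text
22.5 [ 563.56 -196.79  117.11] 131.28 [-2.4  1.  16.5] [0.161 0.541 0.066] 10.976752874814075
```

Call:
{"op": "step_arm", "data": {
  "commands": [
    [0,0.006,0,0.8],
    [0,0.006,0,0.8],
    [0,0.006,0,0.8],
    [0,0.006,0,0.8],
    [0,0.006,0,0.8]
  ]
}}

```text
t: 22.97
eef_pos: [564.3, -196.3, 117.1]
tool_rot: [0.564, 0.826, -0.0, 0.001]
wrist_force: [-2.3, 1.3, 17.1]
opening: 11.3
```

```bash
python3 look.py w24
```

```text
22.9667 [ 564.27 -196.35  117.13] 111.28 [-2.3  1.3 17.1] [0.228 0.454 0.1  ] 11.30911836378019
```

Call:
{"op": "step_arm", "data": {
  "commands": [
    [0,0.006,0,0.8],
    [0,0.006,0,0.8],
    [0,0.006,0,0.8],
    [0,0.004,0,0.6],
    [0,0.004,0,0.5]
  ]
}}

```text
t: 23.43
eef_pos: [564.6, -196.3, 117.1]
tool_rot: [0.683, 0.73, -0.0, 0.001]
wrist_force: [-4.0, 0.8, 17.4]
opening: 11.2
```

```bash
python3 look.py w25
```

```text
23.4333 [ 564.64 -196.25  117.14] 93.83 [-4.   0.8 17.4] [0.183 0.779 0.153] 11.203362279575941
```

Call:
{"op": "step_arm", "data": {
  "commands": [
    [0,0,0,0.3],
    [0,0,0,0.3],
    [0,0,0,0.2],
    [0,0,0,0],
    [0,0,0,0]
  ]
}}

```text
t: 23.9
eef_pos: [564.7, -196.2, 117.1]
tool_rot: [0.707, 0.707, -0.0, 0.001]
wrist_force: [-3.3, 0.9, 17.3]
opening: 11.0
```

```bash
python3 look.py w26;python3 -c "
from h import *
cv2.imwrite('pics/s26.png',manip.snapshot('wrist')[:,:,::-1])"
```

```text
23.9 [ 564.68 -196.23  117.1 ] 89.98 [-3.3  0.9 17.3] [0.234 0.615 0.081] 11.01123884917451
```

View pics/s26.png

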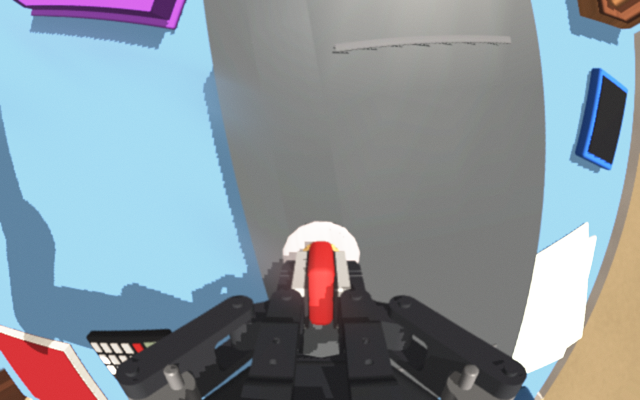

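Call:
{"op": "step_arm", "data": {
  "commands": [
    [0,0,0,0.3],
    [0,0,0,0.3],
    [0,0,0,0],
    [0,0,0,0],
    [0,0,0,0]
  ]
}}

```text
t: 24.42
eef_pos: [564.7, -196.2, 117.1]
tool_rot: [0.725, 0.688, -0.0, 0.001]
wrist_force: [-3.4, 1.3, 17.5]
opening: 10.9
```

```bash
python3 look.py w27
```

```text
24.4167 [ 564.66 -196.2   117.1 ] 86.99 [-3.4  1.3 17.5] [0.196 0.659 0.239] 10.940914260063959
```

Call:
{"op": "step_arm", "data": {
  "commands": [
    [0,0,0,0.3],
    [0,0,0,0.3],
    [0,0,0,0],
    [0,0,0,0],
    [0,0,0,0]
  ]
}}

```text
t: 24.88
eef_pos: [564.7, -196.2, 117.1]
tool_rot: [0.743, 0.669, -0.0, 0.001]
wrist_force: [-3.3, 1.5, 16.5]
opening: 10.9
```

```bash
python3 look.py w28
```

```text
24.8833 [ 564.72 -196.21  117.12] 84.02 [-3.3  1.5 16.5] [0.245 0.617 0.418] 10.942878909626911
```

The moment rises steeply, 0.08 → 0.24 → 0.42 Nm, well above the 0.1 Nm spring, so the plug is on its stop. A short hold to check that it stays, then a last look.

Call:
{"op": "step_arm", "data": {
  "commands": [
    [0,0,0,0],
    [0,0,0,0],
    [0,0,0,0],
    [0,0,0,0],
    [0,0,0,0]
  ]
}}

```text
t: 25.35
eef_pos: [564.7, -196.2, 117.1]
tool_rot: [0.743, 0.669, -0.0, 0.001]
wrist_force: [-3.7, 0.1, 17.1]
opening: 11.0
```

```bash
python3 look.py w29; python3 -c "
from h import *
a=manip.snapshot('scene')[:,:,::-1];cv2.imwrite('pics/s29.png',a)
cv2.imwrite('pics/s29c.png',cv2.resize(a[175:215,225:280],None,fx=14,fy=14,interpolation=cv2.INTER_CUBIC))"
```

```text
25.35 [ 564.68 -196.2   117.11] 84.02 [-3.7  0.1 17.1] [0.195 0.638 0.381] 10.98671525449846
```

View pics/s29.png

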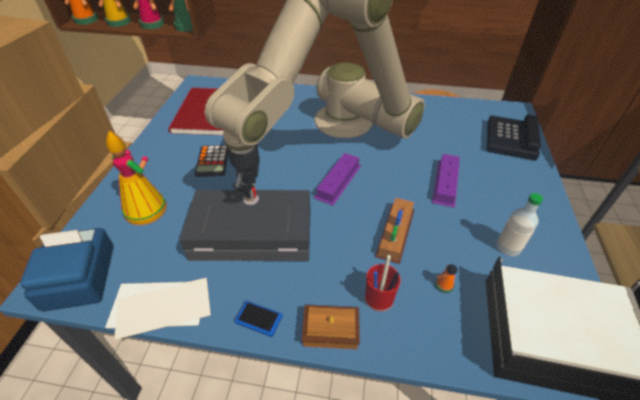

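View pics/s29c.png

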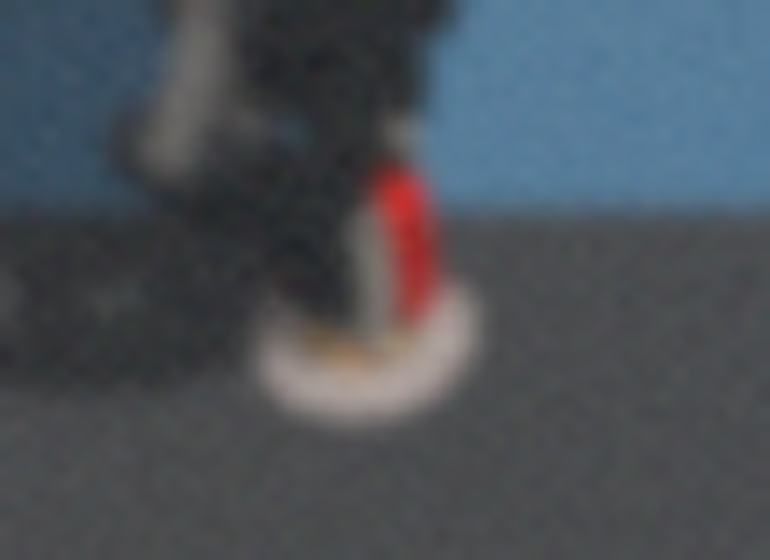

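The red key is in the lock at (251,195), turned a quarter. Blue (399,215) and green (394,233) are still in the stand, and the doll, bottle, cup, small doll and calculator are where they were. Handing in.

```bash
python3 -c "
from rig import manip
print(manip.close_job());s=manip.read_state();print(s['t'],s['moment'],s['wrist_force'])"
```

```text
the job is handed in; nothing more can be done
None
the job is handed in; nothing more can be done
```

The red key is fully home in the till lock, turned a quarter clockwise to its stop, and the gripper is still holding it there. I handed the job in at about 25.4 s of the 54 s.

**Insertion:** I rocked the key about 4 degrees each way past the wafers. The highest push I read on the way down was about 12 N. It stopped firmly at tool height 117.1 mm, against 117.3 mm expected for home, with 17–20 N pressing down.

**Turn:** The hand turned about 106 degrees. The turning moment rose to about 0.4 Nm, well above the 0.1 Nm spring, and held steady for the last half second.

**Scene:** In the last picture the blue and green keys are still in the stand. The dolls, bottle, pen cup and calculator look unmoved.

**Limits of these checks:**
- **Plug angle:** the plug's mark was hidden under the key, so I judged the quarter turn from hand angle and moment, not by sight.
- **Off-centre grip:** the key sat about 2 mm off-centre along its width in the grip. My first position was off by that much and gave up to 5 N sideways at the mouth, which I corrected before going deeper.

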